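# Set the grinding gap of the sample mill

## Task

Set the grinding gap on the small sample mill: turn the dial on its top clockwise (seen from above) until it comes up firmly, but without forcing it, against its stop, then turn it back exactly four clicks and let go of it. Leave the pot, the bottle and the vial round the mill where they stand.

Things in the scene. Friction and masses are not known exactly. Their poses are not given: they have to be found in the camera images.
- mill: the sample mill, fixed to the worktop: grey round grinding head (110 mm across, its flat top 88 mm above the worktop) on a dark steel foot 215 x 126 x 16 mm, with a grey motor box (66 x 104 mm, top 78 mm high) behind it and a small discharge lip in front. Origin: on the worktop straight below the axis of the dial; z up, x from the discharge lip towards the motor box
- dial_grip (a point): middle of the dial's bar grip, on its upright axis, 113.5 mm above the worktop. Dial: black ribbed disc 64 mm across, top 97.5 mm up, carrying an upright black bar 46 mm long, 14 mm thick, 32 mm tall (top 129.5 mm up). Frame turns with the dial: z up, x along the bar to the end with the metal pointer line, y across its thickness
- click_ring (a point): point of the mill (does not turn) on the dial's axis at the head's top, 88 mm up. 15 rests a turn, 24 degrees apart, in which the dial stays when let go. Turned slowly, it pulls ahead, in the direction of turning, with up to 0.2 Nm before each rest; that vanishes at once as it clicks in. At the start it rests 1 to 3 clicks short of the stop
- dial_stop (a point): point on the dial's axis, 65 mm up in the head (does not turn), by the hidden springy stop (2 to 4 Nm per rad), at another angle every time, 0.03 rad clockwise of a rest; the first click back is the 24 degree step from that rest to the next. The stop resists turning: met at 0.18 Nm held 0.2 s (0.25 to 0.35 is good), forced (damaged) above 0.55 Nm
- burr (a point): the middle of the underside of the steel upper grinding disc (74 mm across), seen through the open window of the head below the dial; 39 mm above the worktop with the dial in the rest at the stop, it rises 0.2 mm per click anticlockwise
- sample_pot_1: clear sample pot with a white screw lid, 51 mm across, 59 mm tall, standing beside the mill, to be left alone; origin at the centre of its underside
- bottle_100: clear 100 ml bottle with a blue cap, 56 mm across, 105 mm tall, standing beside the mill, to be left alone; origin at the centre of its underside
- vial_2: small amber vial with a black cap, 22 mm across, 50 mm tall, standing beside the mill, to be left alone; origin at the centre of its underside

How it is judged:
By the outcome, as a careful person would: the job done as asked, in the order asked, and still so for the second after the job is handed in, with the robot touching nothing.
It also fails if it takes over 67 s, if anything falls off the work surface, if the arm or the gripper's body presses on something with over 40 N, if the wrist force passes 120 N, or if a joint passes its speed limit or range.

## Robot

A 6-joint arm with a two-finger parallel gripper is mounted at the origin on a cart in front of the work surface, level with it; the furniture and walls round the work are solid. World frame = base frame: x ahead of the robot, y to its left, z up, the work surface at z = 0. Lengths are in m, angles in rad, forces in N, time in s.
With the tool pointing down it reaches from about 0.425 to 0.95 m from the base axis. Payload 3.5 kg.
Tool frame: the origin (TCP) lies on the centre line of the jaws, within the pads' length; the fingertips stand 14 mm ahead of it and the grasp point (between the pads) lies 5 mm behind it (tips_ahead is the distance from the TCP to the fingertips, in m); y points along the fingers, z is the direction in which the jaws open and shut, and the axes are right-handed (so a half turn about y gives the same grasp; the last joint's range is limited). The gripper opens to 85 mm and grips with 20 to 120 N. Pads are 22 mm wide; open, the fingers measure 114 mm over their backs; the gripper's body (76 mm by 85 mm) begins 54 mm behind the grasp point. The pads swing forward as they close: fully open they stand 13 mm farther back than shut.
Start: joints at [-0.15, 0.286, 1.577, -0, 1.279, -0.15], TCP at [0.675, 0, 0.245] pointing down, gripper open.
Joint ranges: [-2.77, 2.77], [-0.9, 2.22], [0.21, 2.48], [-1.53, 4.67], [0.24, 2.81], [-2.84, 2.84]. Speed limits (rad/s): [2.79, 2.79, 3.14, 3.14, 3.14, 3.14].

## Interface

Orientations are given as a unit quaternion [x, y, z, w].
In Python, from plant import get_state, read_camera, sign_off, tips_ahead gives the robot as it stands.
- The arm moves only by the tool send_rows, never from a script. Its argument "plan" is a list of rows, each a list of 2 entries, a list of its own where there are three numbers: the shift along the tool's x, y, z in units of 12 cm (1.0 is 12 cm), then the turn, a rotation vector about the tool's x, y, z in units of 360 degrees (1.0 is 360 degrees). In form: [[[tx, ty, tz], [rx, ry, rz]], ...]. A call has 1 to 12 rows; each row shifts and turns the commanded pose from where the row before left it, along the tool's axes as they then stand; what a row does not reach is not made up. A row lasts 1/10 s, in which the tool goes at most 50 mm and 8.59 degrees, less where a joint would pass 70% of its speed; a pose out of reach is approached as far as the arm can. A call with a number of a shift or a turn outside -1 to 1 is refused whole. A call with a gripper value outside its range is refused whole. "gripper" is the closure, from 0 (fully open) to 1 (shut), set as the call begins (left out, the last holds). The fingers move at their own pace and stop on an object; "grip_force" is the grip in N (left out, the last holds). Time passes only in rows, so rows that do not move let the fingers close. It gives the time, the measured TCP pose, the force and the opening at its end, in the units of the state.
- get_state(): the state, without advancing time (a new reading comes with each control period).
- read_camera(name): name is "scene" or "side" or "wrist"; returns a dict with "img" (420x560x3 uint8, blue, green, red), "fx", "fy", "cx", "cy" (pixels), "world_from_camera" (4x4, takes a point from camera to world coordinates); the wrist camera has in their place "mount" (4x4, takes a point from camera to tool coordinates, whose origin is the TCP and whose axes are the tool frame's). Camera axes: x right, y down, z forward; pixel columns grow to the right and rows downward; lengths in m; the calibration is good to about 2 mm. The wrist camera is an equidistant fisheye: a pixel r from the principal point sees the ray r / f radians off the axis. A picture is of the moment at which its call begins: read the wrist's pose just before it. There is no depth.
- sign_off(): hands the job in, once; it reports no verdict.
The state is a dict: "time": time; "qpos": joint angles; "dq": joint speeds; "joint_efforts": joint torques, N m; "eef_pos": TCP position; "tcp_rot": TCP orientation; "contact_force": force on the tool from outside, world axes, zero at the start; "wrist_torque": the same for the moment, N m; "opening": opening from 0.0 (shut) to 1.0 (fully open).
Only numpy, scipy, OpenCV 4.12 (cv2) and the standard library are available. Lean on these libraries where they do the work, as an engineer would, in place of code of your own. Each camera call takes 0.05 s, during which the arm holds its last target. There are 200 camera calls.

## Working session

There is one attempt and no reset: what is moved stays moved. The work goes in short steps, Python scripts to look and compute and a tool call to move; the robot and the scene stay as the last step left them, time stands still between calls to the robot, and variables do not carry over. Pictures are saved under pics/ and viewed, about 8 in all and at most 12, crops included, and the job is handed in when it is done.

Besides the shell and the picture viewer there is one more tool, called by a JSON object that holds its "fn" and its "kwargs", one argument or row to a line. send_rows: Moves the arm, as the interface text tells. Its arguments: {"type":"object","properties":{"plan":{"type":"array"},"gripper":{"type":"number"},"grip_force":{"type":"number"}},"required":["plan"]}

```bash
ls; mkdir -p pics; python3 - <<'E'
from plant import *
import cv2,numpy as np
s=get_state();print({k:np.round(v,4).tolist() for k,v in s.items()}, tips_ahead)
for n in("scene","side","wrist"):
    c=read_camera(n);cv2.imwrite(f"pics/{n}0.png",c["img"]);np.save(f"pics/{n}0.npy",c,allow_pickle=True)
    print(n,c["fx"],c["fy"],c["cx"],c["cy"],np.round(c.get("world_from_camera",c.get("mount")),4).tolist())
a=cv2.imread("pics/scene0.png");b=cv2.imread("pics/side0.png")
cv2.imwrite("pics/both.png",cv2.resize(np.vstack([a,b]),(400,600)))
E
```

```text
pics
{'time': 0.0, 'qpos': [-0.15, 0.2872, 1.5782, -0.0, 1.2786, -0.15], 'dq': [-0.0001, -0.0009, -0.0007, -0.0006, 0.0002, -0.0001], 'joint_efforts': [-0.0002, -40.5981, -29.2628, -0.0002, 0.0058, 0.0], 'eef_pos': [0.6744, 0.0001, 0.2439], 'tcp_rot': [-0.5005, 0.5007, -0.4993, 0.4995], 'contact_force': [-0.0378, -0.0017, -0.1763], 'wrist_torque': [0.004, 0.0067, -0.0036], 'opening': 1.0029} 0.014
scene 508.91918207829053 508.91918207829053 276.20026633660694 208.68675028267725 [[0.8507, -0.2099, 0.482, 0.0974], [-0.5257, -0.3506, 0.7751, -0.6818], [0.0063, -0.9127, -0.4086, 0.4733], [0.0, 0.0, 0.0, 1.0]]
side 414.16519557206215 414.16519557206215 277.6430591944734 210.25960731454623 [[-0.8974, -0.213, 0.3864, 0.2253], [-0.4406, 0.4807, -0.7581, 0.6323], [-0.0243, -0.8506, -0.5253, 0.5566], [0.0, 0.0, 0.0, 1.0]]
wrist 325.19226210127806 325.19226210127806 276.79354550014983 211.27067109729842 [[-0.0001, 0.9446, 0.3283, -0.0847], [0.0008, -0.3283, 0.9446, -0.1314], [1.0, 0.0003, -0.0007, -0.0009], [0.0, 0.0, 0.0, 1.0]]
```

View pics/scene0.png

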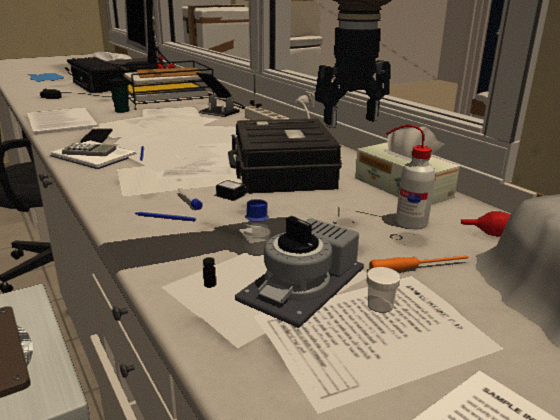

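View pics/wrist0.png

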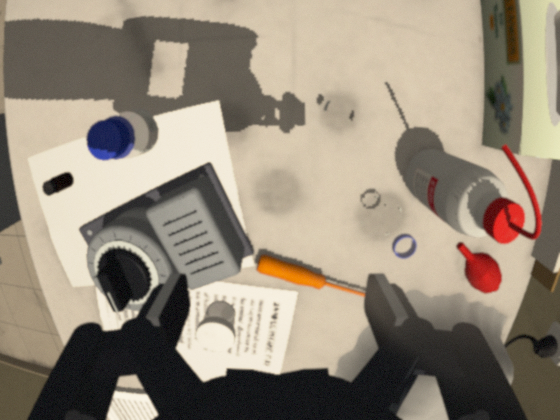

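The wrist view shows the dial at about (120,280), the bottle cap at (110,138), the vial at (58,183) and the pot lid at (215,330). Next I'll enlarge the dial.

```bash
cat > h.py <<'E'
import numpy as np,cv2
from scipy.spatial.transform import Rotation as R
def ray(c,u,v,s=None):
    x,y=(u-c["cx"])/c["fx"],(v-c["cy"])/c["fy"]
    if "mount" in c:
        r=np.hypot(x,y);d=np.array([np.sin(r)*x/r,np.sin(r)*y/r,np.cos(r)])
        T=np.eye(4);T[:3,:3]=R.from_quat(s["tcp_rot"]).as_matrix();T[:3,3]=s["eef_pos"];W=T@c["mount"]
    else: d=np.array([x,y,1.]);W=c["world_from_camera"]
    return W[:3,3],W[:3,:3]@d
def onz(c,u,v,z,s=None):
    o,d=ray(c,u,v,s);return o+d*(z-o[2])/d[2]
E
python3 - <<'E'
from h import *
from plant import get_state
s=get_state()
L={n:np.load(f"pics/{n}0.npy",allow_pickle=True).item() for n in("scene","side","wrist")}
for n,u,v,z,l in [("scene",298,222,.1295,"bar"),("wrist",115,280,.115,"bar"),("wrist",110,138,.105,"bottle"),("scene",257,205,.105,"bottle"),("wrist",58,183,.04,"vial"),("scene",209,263,.05,"vial"),("wrist",215,335,.059,"pot"),("scene",383,277,.059,"pot")]:
    print(l,n,np.round(onz(L[n],u,v,z,s),3))
def pj(n,p):
    c=L[n];W=np.linalg.inv(c["world_from_camera"]);q=W[:3,:3]@p+W[:3,3];return c["fx"]*q[0]/q[2]+c["cx"],c["fy"]*q[1]/q[2]+c["cy"]
p=onz(L["scene"],298,222,.1295);u,v=map(int,pj("side",p));print(u,v)
a=L["scene"]["img"][190:320,230:370];b=L["side"]["img"][max(0,v-50):v+90,max(0,u-80):u+80];w=L["wrist"]["img"][200:330,70:210]
print(max(0,u-80),max(0,v-50))
cv2.imwrite("pics/c1.png",np.hstack([cv2.resize(i,(400,400),interpolation=cv2.INTER_CUBIC) for i in(a,w)]))
cv2.imwrite("pics/c2.png",cv2.resize(b,None,fx=4,fy=4,interpolation=cv2.INTER_CUBIC))
E
```

```text
bar scene [ 0.505 -0.091  0.13 ]
bar wrist [ 0.507 -0.081  0.115]
bottle wrist [0.522 0.061 0.105]
bottle scene [0.511 0.048 0.105]
vial wrist [0.398 0.006 0.04 ]
vial scene [ 0.387 -0.008  0.05 ]
pot wrist [ 0.594 -0.193  0.059]
pot scene [ 0.592 -0.199  0.059]
314 189
234 139
```

View pics/c1.png

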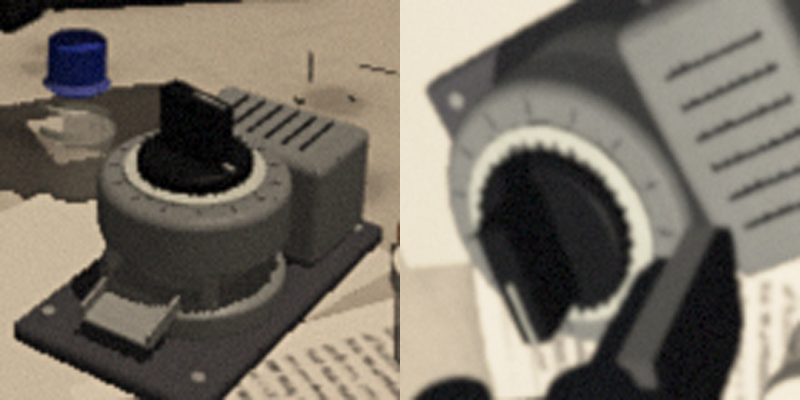

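View pics/c2.png

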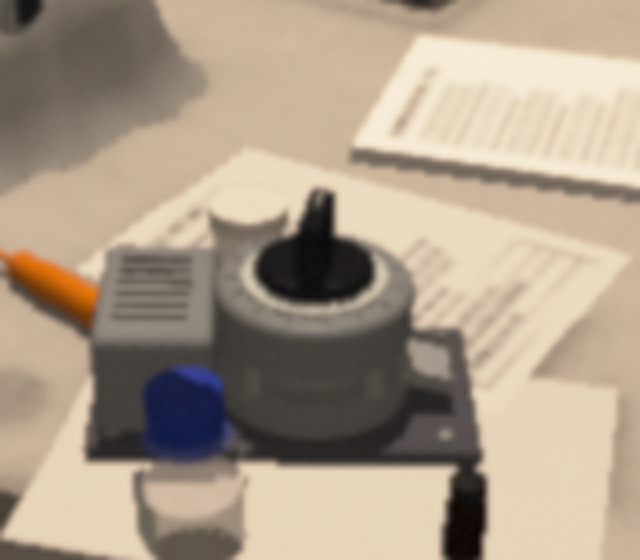

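```bash
python3 - <<'E'
from h import *
from plant import get_state
s=get_state()
L={n:np.load(f"pics/{n}0.npy",allow_pickle=True).item() for n in("scene","side","wrist")}
for n,P in [("scene",[(175,85),(225,108),(232,102),(180,80)]),("wrist",[(485,225),(530,340),(560,330)]),("side",[(313,192),(330,192)])]:
  for x,y in P:
    u,v={"scene":(230+x/2.857,190+y/3.077),"wrist":(70+(x-400)/2.857,200+y/3.077),"side":(234+x/4,139+y/4)}[n]
    print(n,np.round(onz(L[n],u,v,.1295,s),4))
# white ring around dial (z=.088), ellipse fit: disc centre at .0975
def ring(n,box):
    c=L[n];x0,y0,x1,y1=box;g=c["img"][y0:y1,x0:x1].astype(int);print(n,g.max())
# by hand: disc extents at z .0975
for n,P in [("scene",[(137,160),(254,160),(192,195)]),("side",[(255,268),(376,268),(315,302)]),("wrist",[(630,265),(535,145)])]:
  for x,y in P:
    u,v={"scene":(230+x/2.857,190+y/3.077),"wrist":(70+(x-400)/2.857,200+y/3.077),"side":(234+x/4,139+y/4)}[n]
    print(n,"disc",np.round(onz(L[n],u,v,.0975,s),4))
E
```

```text
scene [ 0.5051 -0.0717  0.1295]
scene [ 0.5134 -0.1083  0.1295]
scene [ 0.5207 -0.1046  0.1295]
scene [ 0.5109 -0.068   0.1295]
wrist [ 0.4999 -0.0649  0.1295]
wrist [ 0.5068 -0.1092  0.1295]
wrist [ 0.5209 -0.1034  0.1295]
side [ 0.5134 -0.0997  0.1295]
side [ 0.505  -0.1034  0.1295]
scene disc [ 0.4754 -0.0798  0.0975]
scene disc [ 0.5308 -0.1131  0.0975]
scene disc [ 0.481  -0.126   0.0975]
side disc [ 0.5313 -0.0633  0.0975]
side disc [ 0.4723 -0.0894  0.0975]
side disc [ 0.4893 -0.0448  0.0975]
wrist disc [ 0.5386 -0.0963  0.0975]
wrist disc [ 0.5079 -0.0512  0.0975]
```

{"fn": "send_rows", "kwargs": {
  "plan": [
    [[0.145, 0.04, -0.277], [0, 0, 0]],
    [[0.145, 0.04, -0.277], [0, 0, 0]],
    [[0.145, 0.04, -0.277], [0, 0, 0]],
    [[0.145, 0.04, -0.277], [0, 0, 0]],
    [[0.145, 0.04, -0.277], [0, 0, 0]],
    [[0, 0, 0], [0, -0.0165, 0]],
    [[0, 0, 0], [0, -0.0165, 0]],
    [[0, 0, 0], [0, 0, 0]],
    [[0, 0, 0], [0, 0, 0]],
    [[0, 0, 0], [0, 0, 0]]
  ],
  "gripper": 0
}}

```text
time: 1.15
eef_pos: [0.5089, -0.0868, 0.2212]
tcp_rot: [0.549, -0.446, 0.446, -0.549]
contact_force: [0.1, -0.5, -0.8]
opening: 1.001
```

```bash
python3 - <<'E'
from plant import *
from h import *
s=get_state();c=read_camera("wrist")
np.save("pics/w1.npy",{"c":c,"s":s},allow_pickle=True);cv2.imwrite("pics/w1.png",c["img"])
print(s["eef_pos"],R.from_quat(s["tcp_rot"]).as_matrix().round(3),s["contact_force"],s["wrist_torque"],s["qpos"])
E
```

```text
[ 0.50888348 -0.08683791  0.22123024] [[ 0.205 -0.     0.979]
 [-0.979  0.     0.205]
 [-0.    -1.    -0.   ]] [ 0.11010157 -0.54652688 -0.78323813] [-0.02446621  0.00716525 -0.0286757 ] [-3.65740380e-01 -4.49906275e-02  1.98595932e+00  1.41867093e-05
  1.20089035e+00 -5.71937575e-01]
```

View pics/w1.png

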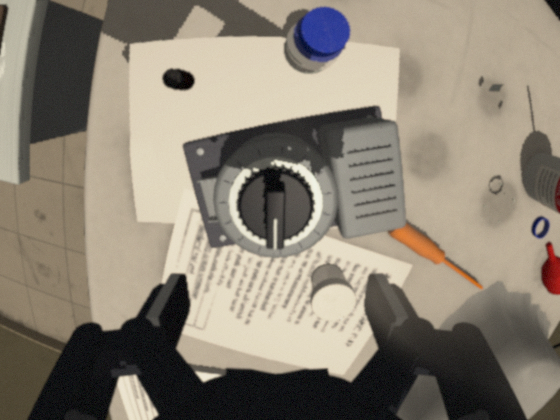

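```bash
python3 - <<'E'
from h import *
D=np.load("pics/w1.npy",allow_pickle=True).item();c,s=D["c"],D["s"];im=c["img"]
# ring white: inside head circle
hsv=cv2.cvtColor(im,cv2.COLOR_BGR2HSV);m=((hsv[...,2]>185)).astype(np.uint8)*255
mm=np.zeros_like(m);cv2.circle(mm,(276,200),52,255,-1);m&=mm
n,l,st,ce=cv2.connectedComponentsWithStats(m);k=1+np.argmax(st[1:,4]);print(st[k],ce[k])
ys,xs=np.where(l==k)
# backproject to z=.0885, fit circle
P=np.array([onz(c,u,v,.0885,s)[:2] for u,v in zip(xs,ys)])
A=np.c_[2*P,np.ones(len(P))];q=np.linalg.lstsq(A,(P**2).sum(1),rcond=None)[0];print("ring",q[:2],np.sqrt(q[2]+q[:2]@q[:2]))
# disc: dark region inside at .0975
d=(hsv[...,2]<70).astype(np.uint8)*255;cv2.circle(mm:=np.zeros_like(m),(274,203),45,255,-1);d&=mm
ct=max(cv2.findContours(d,cv2.RETR_EXTERNAL,cv2.CHAIN_APPROX_NONE)[0],key=cv2.contourArea)[:,0]
print("dark bbox",cv2.boundingRect(ct))
P=np.array([onz(c,u,v,.0975,s)[:2] for u,v in ct])
A=np.c_[2*P,np.ones(len(P))];q=np.linalg.lstsq(A,(P**2).sum(1),rcond=None)[0];print("disc",q[:2],np.sqrt(q[2]+q[:2]@q[:2]))
# pointer line
for u,v in [(268,249),(283,249),(275,249),(275,219),(266,182),(284,182)]: print(u,v,onz(c,u,v,.1295,s))
cv2.imwrite("pics/w1c.png",cv2.convertScaleAbs(cv2.resize(im[150:260,210:340],None,fx=5,fy=5,interpolation=cv2.INTER_CUBIC),alpha=1.8))
E
```

```text
[272 160  51  86 863] [306.400927   199.07068366]
ring [ 0.50808287 -0.0876695 ] 0.03615026605956433
dark bbox (238, 166, 75, 82)
disc [ 0.50559939 -0.08637167] 0.027881756557426404
268 249 [ 0.50595587 -0.11093449  0.1295    ]
283 249 [ 0.5171229  -0.10858757  0.1295    ]
275 249 [ 0.51116675 -0.1098336   0.1295    ]
275 219 [ 0.50622162 -0.08595811  0.1295    ]
266 182 [ 0.49433059 -0.05995479  0.1295    ]
284 182 [ 0.50677902 -0.05735074  0.1295    ]
```

View pics/w1c.png

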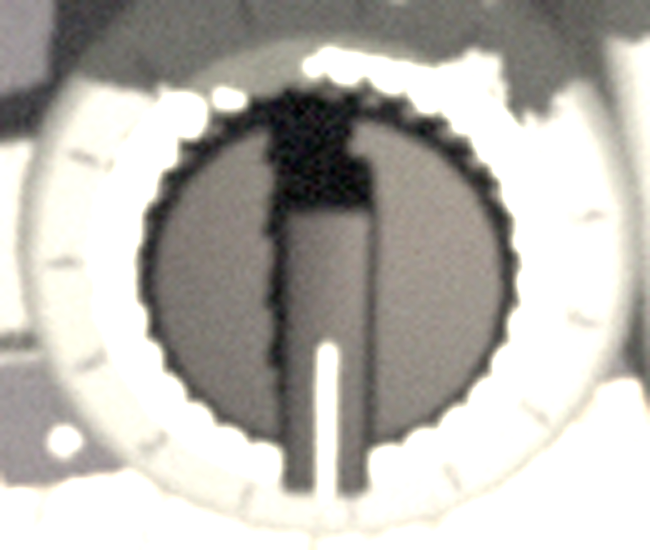

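```bash
python3 - <<'E'
from h import *
D=np.load("pics/w1.npy",allow_pickle=True).item();c,s=D["c"],D["s"]
f=lambda x,y,z:onz(c,210+(x-2)/5,150+(y-2)/5,z,s)[:2]
C=np.array([f(x,y,.1295) for x,y in[(286,490),(372,490),(372,210),(286,210)]]);print(C.round(4),"centre",C.mean(0),"len",np.linalg.norm(C[1]-C[2]),"w",np.linalg.norm(C[1]-C[0]))
d=(C[0]+C[1]-C[2]-C[3]);print("ang",np.degrees(np.arctan2(d[1],d[0])))
p,q=f(326,345,.1295),f(326,490,.1295);d=q-p;print("line",np.degrees(np.arctan2(d[1],d[0])),p,q)
T=R.from_quat(s["tcp_rot"]).as_matrix();print("tool x ang",np.degrees(np.arctan2(T[1,0],T[0,0])))
P=[f(x,y,.0975) for x,y in[(145,272),(515,272),(330,92)]];print(np.round(P,4),np.mean(P[:2],0))
H=np.array([f(x,y,.088) for x,y in[(25,270),(632,270)]]);print(H,H.mean(0),np.linalg.norm(H[0]-H[1]))
E
```

```text
[[ 0.5048 -0.11  ]
 [ 0.5176 -0.1073]
 [ 0.5083 -0.0642]
 [ 0.4963 -0.0668]] centre [ 0.5067464  -0.08706037] len 0.04403587402536317 w 0.013060489987733225
ang -78.2656099838964
line -78.31075345980892 [ 0.50601477 -0.08568188] [ 0.51077843 -0.1087065 ]
tool x ang -78.18606592573994
[[ 0.4763 -0.091 ]
 [ 0.5362 -0.0784]
 [ 0.5001 -0.0551]] [ 0.50623723 -0.08467203]
[[ 0.45506836 -0.09810134]
 [ 0.55782074 -0.07657022]] [ 0.50644455 -0.08733578] 0.1049840023807833
```

{"fn": "send_rows", "kwargs": {
  "plan": [
    [[0, 0.2, -0.018], [0, 0, 0]],
    [[0, 0.2, 0], [0, 0, 0]],
    [[0, 0.2, 0], [0, 0, 0]],
    [[0, 0.18, 0], [0, 0, 0]],
    [[0, 0.09, 0], [0, 0, 0]],
    [[0, 0, 0], [0, 0, 0]],
    [[0, 0, 0], [0, 0, 0]],
    [[0, 0, 0], [0, 0, 0]]
  ]
}}

```text
time: 2.0
eef_pos: [0.5077, -0.0877, 0.1184]
tcp_rot: [-0.549, 0.445, -0.446, 0.549]
contact_force: [-0.5, 0.1, 0.7]
opening: 0.999
```

```bash
cat > st.py <<'E'
from plant import *
from h import *
s=get_state();T=R.from_quat(s["tcp_rot"]).as_matrix()
print("t",round(s["time"],2),"pos",np.round(s["eef_pos"],4),"ang",round(np.degrees(np.arctan2(T[1,0],T[0,0])),2),"tilt",np.round(T[2],3),"F",np.round(s["contact_force"],2),"M",np.round(s["wrist_torque"],3),"op",round(s["opening"],3),"q6",round(s["qpos"][5],3))
E
python3 st.py;python3 - <<'E'
from plant import *
import cv2
cv2.imwrite("pics/w2.png",read_camera("wrist")["img"])
E
```

```text
t 2.0 pos [ 0.5077 -0.0877  0.1184] ang -78.12 tilt [ 0.001 -1.     0.002] F [-0.47  0.07  0.73] M [-0.005  0.013  0.011] op 0.999 q6 -0.576
```

View pics/w2.png

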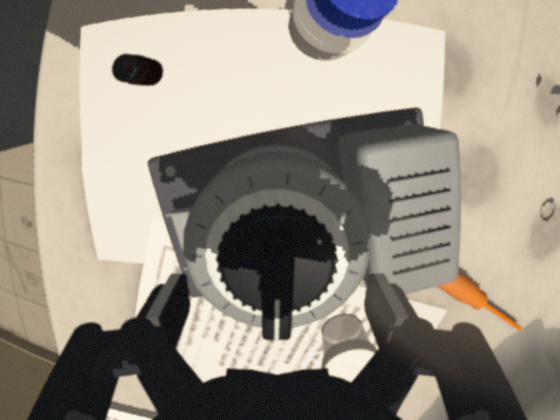

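The bar is centred between the fingers: its middle is at column 277, and the fingers are near 187 and 368. I'll close the gripper.

{"fn": "send_rows", "kwargs": {
  "plan": [
    [[0, 0, 0], [0, 0, 0]],
    [[0, 0, 0], [0, 0, 0]],
    [[0, 0, 0], [0, 0, 0]],
    [[0, 0, 0], [0, 0, 0]],
    [[0, 0, 0], [0, 0, 0]],
    [[0, 0, 0], [0, 0, 0]],
    [[0, 0, 0], [0, 0, 0]],
    [[0, 0, 0], [0, 0, 0]],
    [[0, 0, 0], [0, 0, 0]],
    [[0, 0, 0], [0, 0, 0]]
  ],
  "gripper": 1,
  "grip_force": 40
}}

```text
time: 3.05
eef_pos: [0.5073, -0.0873, 0.1172]
tcp_rot: [-0.549, 0.445, -0.446, 0.549]
contact_force: [4.9, 2.5, -1.8]
opening: 0.16
```

```bash
python3 st.py
```

```text
t 3.05 pos [ 0.5073 -0.0873  0.1172] ang -78.14 tilt [ 0.    -1.     0.002] F [ 4.87  2.5  -1.76] M [ 0.374 -0.759 -0.087] op 0.16 q6 -0.576
```

{"fn": "send_rows", "kwargs": {
  "plan": [
    [[0, 0, 0.005], [0, 0, 0]],
    [[0, 0, 0], [0, 0, 0]],
    [[0, 0, 0], [0, 0, 0]]
  ]
}}

```text
time: 3.35
eef_pos: [0.5074, -0.0873, 0.1172]
tcp_rot: [-0.549, 0.446, -0.446, 0.549]
contact_force: [3.6, 2.1, 1.3]
opening: 0.154
```

```bash
python3 st.py
```

```text
t 3.35 pos [ 0.5074 -0.0873  0.1172] ang -78.12 tilt [-0. -1.  0.] F [3.56 2.14 1.29] M [ 0.357 -0.395 -0.087] op 0.154 q6 -0.575
```

{"fn": "send_rows", "kwargs": {
  "plan": [
    [[0, 0, 0.008], [0, 0, 0]],
    [[0, 0, 0], [0, 0.0056, 0]],
    [[0, 0, 0], [0, 0.0056, 0]],
    [[0, 0, 0], [0, 0.0056, 0]],
    [[0, 0, 0], [0, 0.0056, 0]],
    [[0, 0, 0], [0, 0.0056, 0]],
    [[0, 0, 0], [0, 0.0056, 0]],
    [[0, 0, 0], [0, 0, 0]],
    [[0, 0, 0], [0, 0, 0]]
  ]
}}

```text
time: 4.25
eef_pos: [0.5074, -0.0873, 0.1171]
tcp_rot: [-0.5, 0.501, -0.5, 0.499]
contact_force: [-1.6, 0.7, 6.0]
opening: 0.157
```

```bash
python3 st.py
```

```text
t 4.25 pos [ 0.5074 -0.0873  0.1171] ang -90.15 tilt [ 0.    -1.    -0.003] F [-1.65  0.67  6.01] M [ 0.226  0.418 -0.099] op 0.157 q6 -0.364
```

{"fn": "send_rows", "kwargs": {
  "plan": [
    [[0, 0, 0], [0, 0.0056, 0]],
    [[0, 0, 0], [0, 0.0056, 0]],
    [[0, 0, 0], [0, 0.0056, 0]],
    [[0, 0, 0], [0, 0.0056, 0]],
    [[0, 0, 0], [0, 0.0056, 0]],
    [[0, 0, 0], [0, 0.0028, 0]],
    [[0, 0, 0], [0, 0, 0]],
    [[0, 0, 0], [0, 0, 0]]
  ]
}}

```text
time: 5.05
eef_pos: [0.5073, -0.0872, 0.1171]
tcp_rot: [-0.449, 0.547, -0.546, 0.448]
contact_force: [-2.6, 0.5, 5.9]
opening: 0.156
```

```bash
python3 st.py
```

```text
t 5.05 pos [ 0.5073 -0.0872  0.1171] ang -101.24 tilt [ 0.001 -1.    -0.003] F [-2.61  0.45  5.91] M [ 0.279  0.484 -0.084] op 0.156 q6 -0.17
```

{"fn": "send_rows", "kwargs": {
  "plan": [
    [[0, 0, 0], [0, 0.0056, 0]],
    [[0, 0, 0], [0, 0.0028, 0]],
    [[0, 0, 0], [0, 0, 0]],
    [[0, 0, 0], [0, 0, 0]]
  ]
}}

```text
time: 5.45
eef_pos: [0.5073, -0.0872, 0.1171]
tcp_rot: [-0.435, 0.558, -0.557, 0.434]
contact_force: [-2.4, 1.2, 7.4]
opening: 0.153
```

```bash
python3 st.py
```

```text
t 5.45 pos [ 0.5073 -0.0872  0.1171] ang -104.16 tilt [ 0.001 -1.    -0.003] F [-2.4   1.16  7.37] M [0.27  0.417 0.211] op 0.153 q6 -0.119
```

{"fn": "send_rows", "kwargs": {
  "plan": [
    [[0, 0, 0], [0, 0.0028, 0]],
    [[0, 0, 0], [0, 0, 0]],
    [[0, 0, 0], [0, 0, 0]]
  ]
}}

```text
time: 5.75
eef_pos: [0.5073, -0.0872, 0.1171]
tcp_rot: [-0.43, 0.562, -0.561, 0.428]
contact_force: [-3.2, 1.0, 5.5]
opening: 0.152
```

```bash
python3 st.py
```

```text
t 5.75 pos [ 0.5073 -0.0872  0.1171] ang -105.21 tilt [ 0.001 -1.    -0.003] F [-3.18  1.02  5.47] M [0.171 0.395 0.067] op 0.152 q6 -0.1
```

{"fn": "send_rows", "kwargs": {
  "plan": [
    [[0, 0, 0], [0, 0.0028, 0]],
    [[0, 0, 0], [0, 0, 0]],
    [[0, 0, 0], [0, 0, 0]]
  ]
}}

```text
time: 6.05
eef_pos: [0.5073, -0.0872, 0.1171]
tcp_rot: [-0.425, 0.566, -0.565, 0.423]
contact_force: [-1.9, 0.9, 6.4]
opening: 0.156
```

```bash
python3 st.py
```

```text
t 6.05 pos [ 0.5073 -0.0872  0.1171] ang -106.23 tilt [ 0.001 -1.    -0.003] F [-1.86  0.92  6.38] M [0.24  0.415 0.121] op 0.156 q6 -0.083
```

{"fn": "send_rows", "kwargs": {
  "plan": [
    [[0, 0, 0], [0, 0.0028, 0]],
    [[0, 0, 0], [0, 0, 0]],
    [[0, 0, 0], [0, 0, 0]]
  ]
}}

```text
time: 6.35
eef_pos: [0.5073, -0.0872, 0.1171]
tcp_rot: [-0.42, 0.57, -0.569, 0.418]
contact_force: [-3.0, 1.0, 5.6]
opening: 0.158
```

```bash
python3 st.py
```

```text
t 6.35 pos [ 0.5073 -0.0872  0.1171] ang -107.25 tilt [ 0.001 -1.    -0.003] F [-2.98  1.    5.62] M [0.265 0.467 0.048] op 0.158 q6 -0.065
```

```bash
cat > av.py <<'E'
from plant import *
from h import *
M=[]
for i in range(5):
    s=get_state();M.append(s["wrist_torque"][2]);read_camera("side")
T=R.from_quat(s["tcp_rot"]).as_matrix()
print("t",round(s["time"],2),"pos",np.round(s["eef_pos"],4),"ang",round(np.degrees(np.arctan2(T[1,0],T[0,0])),2),"F",np.round(s["contact_force"],2),"Mz",np.round(np.mean(M),3),np.round(M,3))
E
python3 av.py
```

```text
t 6.55 pos [ 0.5073 -0.0872  0.1171] ang -107.25 F [-3.6   1.49  6.82] Mz 0.064 [0.048 0.031 0.075 0.118 0.049]
```

{"fn": "send_rows", "kwargs": {
  "plan": [
    [[0, 0, 0], [0, 0.0056, 0]],
    [[0, 0, 0], [0, 0.0056, 0]],
    [[0, 0, 0], [0, 0.0056, 0]],
    [[0, 0, 0], [0, 0.0056, 0]],
    [[0, 0, 0], [0, 0.0056, 0]],
    [[0, 0, 0], [0, 0.0056, 0]],
    [[0, 0, 0], [0, 0.0056, 0]],
    [[0, 0, 0], [0, 0.0056, 0]],
    [[0, 0, 0], [0, 0, 0]],
    [[0, 0, 0], [0, 0, 0]]
  ]
}}

```text
time: 7.6
eef_pos: [0.5071, -0.0871, 0.1171]
tcp_rot: [-0.336, 0.623, -0.622, 0.334]
contact_force: [-3.3, 0.6, 6.2]
opening: 0.154
```

```bash
python3 av.py
```

```text
t 7.8 pos [ 0.5071 -0.0871  0.1171] ang -123.43 F [-3.51  1.72  6.71] Mz -0.127 [-0.072 -0.137 -0.162 -0.167 -0.099]
```

{"fn": "send_rows", "kwargs": {
  "plan": [
    [[0, 0, 0], [0, 0.0056, 0]],
    [[0, 0, 0], [0, 0.0028, 0]],
    [[0, 0, 0], [0, 0, 0]],
    [[0, 0, 0], [0, 0, 0]]
  ]
}}

```text
time: 8.25
eef_pos: [0.5071, -0.0871, 0.1171]
tcp_rot: [-0.32, 0.632, -0.631, 0.318]
contact_force: [-3.8, 1.9, 6.3]
opening: 0.159
```

```bash
python3 av.py
```

```text
t 8.45 pos [ 0.507  -0.087   0.1171] ang -126.43 F [-3.83  1.85  6.83] Mz -0.057 [-0.103 -0.055 -0.03  -0.057 -0.04 ]
```

{"fn": "send_rows", "kwargs": {
  "plan": [
    [[0, 0, 0], [0, 0.004, 0]],
    [[0, 0, 0], [0, 0, 0]],
    [[0, 0, 0], [0, 0, 0]]
  ]
}}

```text
time: 8.8
eef_pos: [0.5071, -0.0871, 0.1171]
tcp_rot: [-0.312, 0.636, -0.634, 0.31]
contact_force: [-3.4, 0.7, 6.6]
opening: 0.154
```

```bash
python3 av.py
```

```text
t 9.0 pos [ 0.5071 -0.0871  0.1171] ang -127.81 F [-3.41  1.96  6.42] Mz 0.162 [0.164 0.154 0.154 0.123 0.215]
```

{"fn": "send_rows", "kwargs": {
  "plan": [
    [[0, 0, 0], [0, 0.004, 0]],
    [[0, 0, 0], [0, 0, 0]],
    [[0, 0, 0], [0, 0, 0]]
  ]
}}

```text
time: 9.35
eef_pos: [0.507, -0.087, 0.1171]
tcp_rot: [-0.304, 0.64, -0.638, 0.302]
contact_force: [-2.9, 0.8, 6.1]
opening: 0.153
```

```bash
python3 av.py
```

```text
t 9.55 pos [ 0.507  -0.087   0.1171] ang -129.29 F [-3.97  1.47  6.39] Mz 0.037 [0.035 0.045 0.017 0.032 0.054]
```

{"fn": "send_rows", "kwargs": {
  "plan": [
    [[0, 0, 0], [0, 0.004, 0]],
    [[0, 0, 0], [0, 0, 0]],
    [[0, 0, 0], [0, 0, 0]]
  ]
}}

```text
time: 9.9
eef_pos: [0.507, -0.087, 0.1171]
tcp_rot: [-0.296, 0.643, -0.642, 0.294]
contact_force: [-3.2, 1.1, 7.1]
opening: 0.156
```

```bash
python3 av.py
```

```text
t 10.1 pos [ 0.507  -0.087   0.1171] ang -130.7 F [-2.27  1.4   7.08] Mz 0.112 [0.113 0.13  0.095 0.12  0.103]
```

{"fn": "send_rows", "kwargs": {
  "plan": [
    [[0, 0, 0], [0, 0.004, 0]],
    [[0, 0, 0], [0, 0, 0]],
    [[0, 0, 0], [0, 0, 0]]
  ]
}}

```text
time: 10.45
eef_pos: [0.507, -0.087, 0.1171]
tcp_rot: [-0.288, 0.647, -0.646, 0.286]
contact_force: [-3.4, 1.6, 7.5]
opening: 0.15
```

```bash
python3 av.py
```

```text
t 10.65 pos [ 0.5071 -0.087   0.1171] ang -132.14 F [-3.2   1.25  6.92] Mz 0.146 [0.146 0.149 0.165 0.138 0.131]
```

{"fn": "send_rows", "kwargs": {
  "plan": [
    [[0, 0, 0], [0, 0.004, 0]],
    [[0, 0, 0], [0, 0, 0]],
    [[0, 0, 0], [0, 0, 0]]
  ]
}}

```text
time: 11.0
eef_pos: [0.507, -0.087, 0.1171]
tcp_rot: [-0.28, 0.65, -0.649, 0.277]
contact_force: [-2.7, 2.6, 7.4]
opening: 0.156
```

```bash
python3 av.py
```

```text
t 11.2 pos [ 0.507  -0.087   0.1171] ang -133.56 F [-3.56  1.46  6.4 ] Mz 0.194 [0.17  0.24  0.221 0.163 0.176]
```

{"fn": "send_rows", "kwargs": {
  "plan": [
    [[0, 0, 0], [0, 0.004, 0]],
    [[0, 0, 0], [0, 0, 0]],
    [[0, 0, 0], [0, 0, 0]]
  ]
}}

```text
time: 11.55
eef_pos: [0.507, -0.087, 0.1171]
tcp_rot: [-0.272, 0.654, -0.653, 0.269]
contact_force: [-3.3, 1.5, 6.6]
opening: 0.154
```

```bash
python3 av.py
```

```text
t 11.75 pos [ 0.507  -0.087   0.1171] ang -135.0 F [-4.37  1.69  6.01] Mz 0.22 [0.207 0.22  0.268 0.211 0.195]
```

{"fn": "send_rows", "kwargs": {
  "plan": [
    [[0, 0, 0], [0, 0.004, 0]],
    [[0, 0, 0], [0, 0, 0]],
    [[0, 0, 0], [0, 0, 0]]
  ]
}}

```text
time: 12.1
eef_pos: [0.507, -0.087, 0.1171]
tcp_rot: [-0.264, 0.657, -0.656, 0.261]
contact_force: [-3.8, 1.9, 7.3]
opening: 0.159
```

```bash
python3 av.py
```

```text
t 12.3 pos [ 0.507  -0.087   0.1171] ang -136.41 F [-3.25  1.99  6.4 ] Mz 0.261 [0.262 0.272 0.257 0.244 0.271]
```

{"fn": "send_rows", "kwargs": {
  "plan": [
    [[0, 0, 0], [0, 0.004, 0]],
    [[0, 0, 0], [0, 0, 0]],
    [[0, 0, 0], [0, 0, 0]]
  ]
}}

```text
time: 12.65
eef_pos: [0.507, -0.087, 0.1171]
tcp_rot: [-0.256, 0.66, -0.659, 0.253]
contact_force: [-3.4, 2.3, 6.4]
opening: 0.152
```

```bash
python3 av.py
```

```text
t 12.85 pos [ 0.507  -0.087   0.1171] ang -137.84 F [-3.25  0.91  6.85] Mz 0.313 [0.296 0.333 0.33  0.326 0.279]
```

{"fn": "send_rows", "kwargs": {
  "plan": [
    [[0, 0, 0], [0, 0.004, 0]],
    [[0, 0, 0], [0, 0, 0]],
    [[0, 0, 0], [0, 0, 0]]
  ]
}}

```text
time: 13.2
eef_pos: [0.507, -0.087, 0.1171]
tcp_rot: [-0.247, 0.663, -0.662, 0.245]
contact_force: [-3.6, 1.6, 6.3]
opening: 0.158
```

```bash
python3 av.py
```

```text
t 13.4 pos [ 0.507  -0.087   0.1171] ang -139.26 F [-3.51  1.4   5.57] Mz 0.351 [0.402 0.33  0.361 0.324 0.338]
```

{"fn": "send_rows", "kwargs": {
  "plan": [
    [[0, 0, 0], [0, -0.0083, 0]],
    [[0, 0, 0], [0, -0.0083, 0]],
    [[0, 0, 0], [0, -0.0083, 0]],
    [[0, 0, 0], [0, -0.0083, 0]],
    [[0, 0, 0], [0, 0, 0]],
    [[0, 0, 0], [0, 0, 0]]
  ]
}}

```text
time: 14.05
eef_pos: [0.5071, -0.087, 0.1171]
tcp_rot: [-0.315, 0.634, -0.633, 0.312]
contact_force: [-3.5, 0.8, 6.3]
opening: 0.154
```

```bash
python3 av.py
```

```text
t 14.25 pos [ 0.5071 -0.0871  0.1171] ang -127.38 F [-3.47  2.31  6.93] Mz 0.175 [0.217 0.131 0.161 0.181 0.186]
```

{"fn": "send_rows", "kwargs": {
  "plan": [
    [[0, 0, 0], [0, -0.0083, 0]],
    [[0, 0, 0], [0, -0.0083, 0]],
    [[0, 0, 0], [0, -0.0083, 0]],
    [[0, 0, 0], [0, -0.0083, 0]],
    [[0, 0, 0], [0, -0.0083, 0]],
    [[0, 0, 0], [0, -0.0083, 0]],
    [[0, 0, 0], [0, -0.0028, 0]],
    [[0, 0, 0], [0, 0, 0]],
    [[0, 0, 0], [0, 0, 0]]
  ]
}}

```text
time: 15.2
eef_pos: [0.5073, -0.0872, 0.1171]
tcp_rot: [-0.414, 0.574, -0.573, 0.412]
contact_force: [-2.9, 1.4, 6.1]
opening: 0.152
```

```bash
python3 av.py
```

```text
t 15.4 pos [ 0.5073 -0.0872  0.1171] ang -108.47 F [-2.52  1.59  5.48] Mz 0.053 [ 0.087  0.069  0.025 -0.004  0.087]
```

{"fn": "send_rows", "kwargs": {
  "plan": [
    [[0, 0, 0], [0, -0.0083, 0]],
    [[0, 0, 0], [0, -0.0042, 0]],
    [[0, 0, 0], [0, 0, 0]],
    [[0, 0, 0], [0, 0, 0]]
  ]
}}

```text
time: 15.85
eef_pos: [0.5073, -0.0872, 0.1171]
tcp_rot: [-0.436, 0.558, -0.556, 0.435]
contact_force: [-3.0, 1.0, 7.1]
opening: 0.157
```

```bash
python3 av.py
```

```text
t 16.05 pos [ 0.5073 -0.0872  0.1171] ang -103.95 F [-3.06  0.32  5.72] Mz 0.129 [0.118 0.114 0.117 0.149 0.148]
```

{"fn": "send_rows", "kwargs": {
  "plan": [
    [[0, 0, 0], [0, -0.0083, 0]],
    [[0, 0, 0], [0, 0, 0]],
    [[0, 0, 0], [0, 0, 0]]
  ]
}}

```text
time: 16.4
eef_pos: [0.5073, -0.0872, 0.1171]
tcp_rot: [-0.451, 0.546, -0.545, 0.449]
contact_force: [-2.6, 0.3, 5.5]
opening: 0.155
```

```bash
python3 av.py
```

```text
t 16.6 pos [ 0.5073 -0.0872  0.1171] ang -101.0 F [-1.95  1.44  5.85] Mz 0.004 [ 0.027  0.051 -0.043 -0.017  0.003]
```

{"fn": "send_rows", "kwargs": {
  "plan": [
    [[0, 0, 0], [0, -0.0083, 0]],
    [[0, 0, 0], [0, -0.0083, 0]],
    [[0, 0, 0], [0, -0.0083, 0]],
    [[0, 0, 0], [0, -0.0083, 0]],
    [[0, 0, 0], [0, -0.0083, 0]],
    [[0, 0, 0], [0, -0.0083, 0]],
    [[0, 0, 0], [0, -0.0028, 0]],
    [[0, 0, 0], [0, 0, 0]],
    [[0, 0, 0], [0, 0, 0]]
  ]
}}

```text
time: 17.55
eef_pos: [0.5076, -0.0872, 0.1171]
tcp_rot: [0.534, -0.465, 0.464, -0.533]
contact_force: [-2.2, 0.7, 5.4]
opening: 0.155
```

```bash
python3 av.py
```

```text
t 17.75 pos [ 0.5076 -0.0873  0.1171] ang -82.05 F [-1.93  1.18  6.06] Mz 0.081 [0.057 0.078 0.075 0.098 0.096]
```

{"fn": "send_rows", "kwargs": {
  "plan": [
    [[0, 0, 0], [0, -0.0083, 0]],
    [[0, 0, 0], [0, -0.0083, 0]],
    [[0, 0, 0], [0, -0.0083, 0]],
    [[0, 0, 0], [0, -0.0083, 0]],
    [[0, 0, 0], [0, -0.0083, 0]],
    [[0, 0, 0], [0, -0.0083, 0]],
    [[0, 0, 0], [0, -0.0083, 0]],
    [[0, 0, 0], [0, -0.0083, 0]],
    [[0, 0, 0], [0, 0, 0]],
    [[0, 0, 0], [0, 0, 0]]
  ]
}}

```text
time: 18.8
eef_pos: [0.5079, -0.0872, 0.1171]
tcp_rot: [0.618, -0.344, 0.344, -0.617]
contact_force: [-2.0, 1.1, 5.4]
opening: 0.152
```

```bash
python3 av.py
```

```text
t 19.0 pos [ 0.5079 -0.0872  0.1171] ang -58.21 F [-0.53  1.35  5.49] Mz 0.224 [0.232 0.189 0.22  0.232 0.247]
```

{"fn": "send_rows", "kwargs": {
  "plan": [
    [[0, 0, 0], [0, -0.0083, 0]],
    [[0, 0, 0], [0, -0.0083, 0]],
    [[0, 0, 0], [0, -0.0083, 0]],
    [[0, 0, 0], [0, -0.0083, 0]],
    [[0, 0, 0], [0, -0.0083, 0]],
    [[0, 0, 0], [0, -0.0083, 0]],
    [[0, 0, 0], [0, -0.0083, 0]],
    [[0, 0, 0], [0, -0.0083, 0]],
    [[0, 0, 0], [0, 0, 0]],
    [[0, 0, 0], [0, 0, 0]]
  ]
}}

```text
time: 20.05
eef_pos: [0.5081, -0.087, 0.1171]
tcp_rot: [0.676, -0.209, 0.209, -0.675]
contact_force: [0.0, 2.3, 5.2]
opening: 0.157
```

```bash
python3 av.py
```

```text
t 20.25 pos [ 0.5081 -0.087   0.1171] ang -34.39 F [-0.72  1.72  5.59] Mz 0.193 [0.208 0.187 0.221 0.187 0.164]
```

Pulling ahead (+0.19 Nm) before the fourth rest. I'll go in small steps until it clicks.

{"fn": "send_rows", "kwargs": {
  "plan": [
    [[0, 0, 0], [0, -0.0083, 0]],
    [[0, 0, 0], [0, 0, 0]],
    [[0, 0, 0], [0, 0, 0]]
  ]
}}

```text
time: 20.6
eef_pos: [0.5081, -0.087, 0.1171]
tcp_rot: [0.681, -0.192, 0.191, -0.681]
contact_force: [-0.2, 2.0, 5.5]
opening: 0.158
```

```bash
python3 av.py
```

```text
t 20.8 pos [ 0.5081 -0.087   0.1171] ang -31.41 F [-1.63  1.61  4.54] Mz 0.144 [0.157 0.118 0.147 0.133 0.167]
```

{"fn": "send_rows", "kwargs": {
  "plan": [
    [[0, 0, 0], [0, -0.0042, 0]],
    [[0, 0, 0], [0, 0, 0]],
    [[0, 0, 0], [0, 0, 0]]
  ]
}}

```text
time: 21.15
eef_pos: [0.5081, -0.087, 0.1171]
tcp_rot: [-0.683, 0.183, -0.183, 0.683]
contact_force: [-0.4, 2.7, 4.7]
opening: 0.156
```

```bash
python3 av.py;python3 - <<'E'
from plant import *
import cv2
i=read_camera("wrist")["img"];j=read_camera("scene")["img"][190:330,220:380]
cv2.imwrite("pics/w3.png",i);cv2.imwrite("pics/s3.png",cv2.resize(j,None,fx=4,fy=4))
E
```

```text
t 21.35 pos [ 0.5081 -0.087   0.1171] ang -29.98 F [-0.07  2.52  4.9 ] Mz -0.09 [-0.148 -0.063 -0.079 -0.073 -0.085]
```

View pics/w3.png

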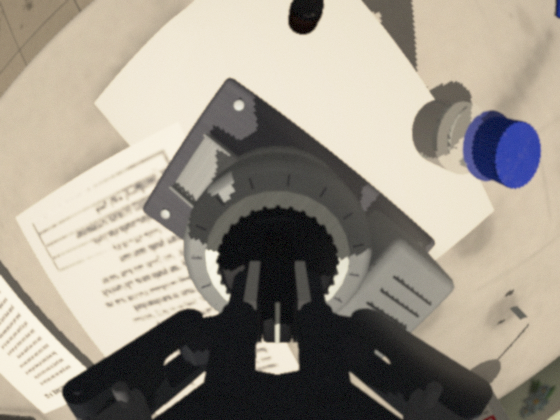

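It clicked in at -30.0 degrees, where the torque went from +0.14 to -0.09 Nm. The pointer line is still square in the jaws. I'll let go and rise.

{"fn": "send_rows", "kwargs": {
  "plan": [
    [[0, 0, 0], [0, 0, 0]],
    [[0, 0, 0], [0, 0, 0]],
    [[0, 0, 0], [0, 0, 0]],
    [[0, 0, 0], [0, 0, 0]],
    [[0, 0, 0], [0, 0, 0]],
    [[0, 0, 0], [0, 0, 0]],
    [[0, 0, 0], [0, 0, 0]],
    [[0, 0, 0], [0, 0, 0]]
  ],
  "gripper": 0.3
}}

```text
time: 22.3
eef_pos: [0.5082, -0.0871, 0.117]
tcp_rot: [0.683, -0.182, 0.182, -0.683]
contact_force: [-0.4, 0.8, -0.7]
opening: 0.7
```

{"fn": "send_rows", "kwargs": {
  "plan": [
    [[0, -0.1, 0], [0, 0, 0]],
    [[0, -0.15, 0], [0, 0, 0]],
    [[0, -0.2, 0], [0, 0, 0]],
    [[0, -0.2, 0], [0, 0, 0]],
    [[0, -0.2, 0], [0, 0, 0]],
    [[0, 0, 0], [0, 0, 0]],
    [[0, 0, 0], [0, 0, 0]],
    [[0, 0, 0], [0, 0, 0]]
  ]
}}

```text
time: 23.1
eef_pos: [0.5075, -0.0868, 0.2177]
tcp_rot: [-0.683, 0.183, -0.181, 0.683]
contact_force: [-0.1, -1.3, 0.1]
opening: 0.701
```

```bash
python3 st.py;python3 - <<'E'
from plant import *
from h import *
s=get_state();c=read_camera("wrist");np.save("pics/w4.npy",{"c":c,"s":s},allow_pickle=True)
cv2.imwrite("pics/w4.png",cv2.convertScaleAbs(cv2.resize(c["img"][130:270,190:360],None,fx=4,fy=4,interpolation=cv2.INTER_CUBIC),alpha=1.8))
E
```

```text
t 23.1 pos [ 0.5075 -0.0868  0.2177] ang -29.84 tilt [-0.002 -1.    -0.   ] F [-0.13 -1.31  0.13] M [ 0.066 -0.053  0.01 ] op 0.701 q6 -1.417
```

View pics/w4.png

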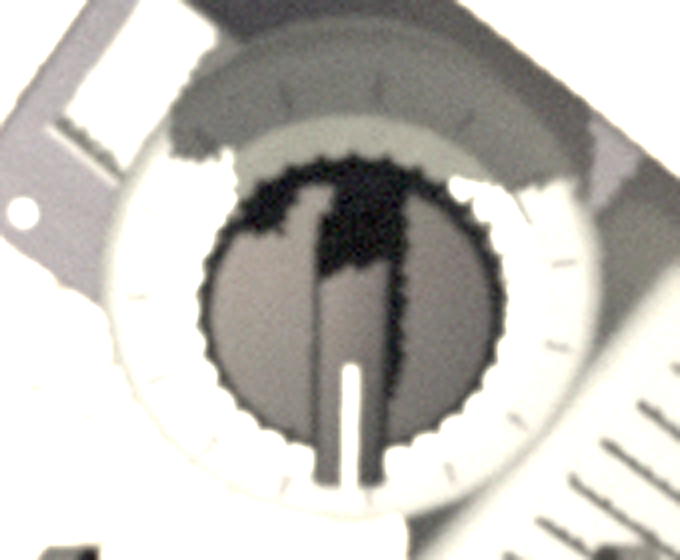

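```bash
python3 - <<'E'
from h import *
from plant import sign_off
D=np.load("pics/w4.npy",allow_pickle=True).item();c,s=D["c"],D["s"]
f=lambda x,y:onz(c,190+(x-1.5)/4,130+(y-1.5)/4,.1295,s)[:2]
for a,b in[((351,367),(348.5,488)),((316,300),(315,485)),((388,270),(384,485))]:
    d=f(*b)-f(*a);print(np.degrees(np.arctan2(d[1],d[0])))
print(sign_off())
E
```

```text
-30.90471866158076
-30.647742004859886
-30.254505632216457
the job is handed in; nothing more can be done
None
```

I turned the dial clockwise onto its stop, then back four clicks, let go and raised the gripper clear. The job is handed in.

- **Stop:** the dial passed two rests, at tool angles of about -102° and -126°. Beyond about -128° the torque rose steadily instead of pulling ahead. I stopped at about 0.33–0.35 Nm averaged (largest single reading 0.40), held well over 0.2 s and below the 0.55 Nm limit. The averaged torque includes some friction, so the stop itself felt slightly less.
- **Four clicks back:** I expected the fourth rest at -30.2°. The torque dropped from +0.14 to -0.09 Nm between -31.4° and -30.0°. I watched the first and fourth clicks directly. The second and third I counted by angle only.
- **After letting go:** the wrist camera shows the pointer at about -30.6° (three edges read -30.3° to -30.9°). That is within about 0.5° of the expected rest and matches the tool's own angle.
- **End state:** the gripper is about 10 cm above where it gripped, with contact force back near zero. Total time was about 23 s.
- **Neighbouring items:** the arm never went near the pot, bottle or vial, but I did not re-measure their positions at the end.
- **Odd readings:** the torque readings were noisy, about ±0.04 Nm. One reading of 0.21 Nm at -104° looked like the stop at first, but it fell away with further turning.

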